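# Fit the battery pack in the data logger

### The arm

A 6-joint arm with a two-finger parallel gripper is mounted at the origin on a cart in front of the work surface, level with it; the furniture and walls round the work are solid. World frame = base frame: x ahead of the robot, y to its left, z up, the work surface at z = 0. Lengths are in m, angles in rad, forces in N, time in s.
With the tool pointing down it reaches from about 0.4 to 0.825 m from the base axis. Payload 7 kg.
Tool frame: the origin (TCP) lies at the very end of the fingers, on their centre line; the grasp point (between the pads) lies arm.grip_point_offset behind it (arm.grip_point_offset is the distance from the TCP to the grasp point, in m); z points along the fingers, y is the line along which they close (so a half turn about z gives the same grasp; the last joint's range is limited). The gripper opens to 88 mm and grips with 3 to 60 N. Pads are 19 mm wide; open, the fingers measure 130 mm over their backs; the gripper's body (78 mm by 193 mm) begins 47 mm behind the grasp point.
Start: joints at [-0.914, 0.359, 0.012, 0, -1.224, -0.288], TCP at [0.243, -0.63, 0.227] pointing down, gripper open.
Joint ranges: [-3.07, 3.07], [-1.43, 2.12], [-1.02, 1.25], [-3.03, 1.67], [-3.05, -0], [-3.03, 3.03]. Speed limits (rad/s): [2.39, 2.39, 3.01, 3.14, 3.14, 3.14].

### API

Orientations are given as [roll, pitch, yaw] about the fixed x, y, z axes, in that order (R = Rz(yaw) Ry(pitch) Rx(roll)).
In Python, from station import arm gives the robot as it stands.
- The arm moves only by the shell command python3 -m crank 'ROWS' [OPENING] [FORCE]. ROWS is JSON, a list of rows, each an object of numbers: "dx", "dy", "dz": the shift along the tool's x, y, z in cm; "wx", "wy", "wz": the turn, a rotation vector about the tool's x, y, z in degrees. A call has exactly 10 rows; each row is the pose to reach, as a shift and turn from the pose commanded when the call began, along the tool's axes at that moment; what a row does not reach only later rows make up. A row lasts 1/8 s, in which the tool goes at most 62.5 mm and 10.7 degrees, less where a joint would pass 70% of its speed; a pose out of reach is approached as far as the arm can. A call with a gripper value outside its range is refused whole. OPENING is the finger opening in cm, from 0 to 8.76, set as the call begins (- or left out, the last holds). The fingers move at their own pace and stop on an object; FORCE is the grip in N (left out, the last holds). Time passes only in rows, so rows that repeat a pose let the fingers close, or fill a call up. It gives the time, the measured TCP pose, the force, the opening and the grip force at its end, in the units of the state.
- arm.get_state(): the state, without advancing time (a new reading comes with each control period).
- arm.grab_frame(name): name is "scene" or "top" or "wrist"; returns the picture (400x640x3 uint8, red, green, blue); there is no depth.
- arm.calibration(name): a dict with "fx", "fy", "cx", "cy" (pixels), "world_from_camera" (4x4, takes a point from camera to world coordinates). Camera axes: x right, y down, z forward; pixel columns grow to the right and rows downward; lengths in m; the calibration is good to about 2 mm. A picture is of the moment at which its call begins: read the wrist's pose just before it. calibration takes no time and is no camera call; for the wrist camera it gives the pose at the moment of the call.
- arm.job_done(): hands the job in; it is judged then, once.
Trained networks look in the newest picture that a camera, given by its name, has taken for a name from the list of things; names that differ only in an ending like _2 or _b are one class to them, and where a whole thing is asked for, a point or a joint stands for the part that bears it (a point fixed in the world has none). Each returns a list of dicts, best first, with "confidence" (0 to 1); they miss things now and then, are a little off and sometimes report something else, mostly with a low value. They report only what shows in the picture. A call takes as long as a camera call.
- arm.find_in(camera, query): "centre" ([x, y, z] in m, in world coordinates, good to about 4 mm: the middle of the surface that is visible of it).
- arm.masks_of(camera, query): "pixels" (400x640 bool, what is visible of it).
- arm.mark_of(camera, query): "centre" ([x, y, z] in m, in world coordinates, good to about 4 mm: a listed point, or the origin of a listed thing).
The state is a dict: "t": time; "q": joint angles; "qd": joint speeds; "joint_efforts": joint torques, N m; "eef_pos": TCP position; "ee_rot": TCP orientation; "force": force on the tool from outside, world axes, zero at the start; "moment": the same for the moment, N m; "width": finger opening in m; "gripper_force": force on a finger pad.
Only numpy, scipy, OpenCV 4.12 (cv2) and the standard library are available. Lean on these libraries where they do the work, as an engineer would, in place of code of your own. Each camera call takes 0.05 s, during which the arm holds its last target. There are 200 camera calls.

### The job

Fit the battery pack in the data logger's open bay: tuck its tongue under the housing, push it back against the spring contacts and lower the near end behind the sill (the end stop), so that it lies flat, fully home on the bay floor. Then turn the turnbutton straight over the end of the pack to lock it in. The logger only stands on its rubber feet: feel your way and do not shove it along the bench, and leave the other things alone.

Things in the scene. Friction and masses are not known exactly. Their poses are not given: they have to be found in the camera images.
- battery_pack: Battery pack to fit: black, 160 mm long (x), 62 mm wide (y), 0.3 to 0.6 kg; starts flat on the bench. Origin: centre of the underside over the whole length; z up, x towards the tongue. Main body 30 mm high, x = -80 to +48 mm; then a flat tongue, 10 mm thick, 40 mm wide, level with the underside, x = +48 to +80 mm.
- handle (a point): Centre of the pack's grey arched handle bar, at x = -8, y = 0, z = +52 mm in the pack's frame (same axes). Straight bar along x, 80 mm long, 16 mm wide, 16 mm high, over a gap of 14 mm, on a 12 mm post at each end. Its sides are flat; pinch it across y.
- logger: Data logger, 284 x 104 mm, 2.5 kg, standing loose on rubber feet (slides at some 12 to 20 N): grey housing with a display (x = +62 to +150 mm, 76 mm high) and before it an open battery tray. Origin on the bench under the bay point; x from the tray into the housing, z up.
- bay (a point): Point on the bay floor, 12 mm above the bench, logger's axes; the fitted pack's axes agree. In this frame: floor z = 0; side walls 14 mm high, inner faces y = +-35 mm; housing's upright face x = +62 mm; across the near end an aluminium end stop (the sill), 14 mm high, 9 mm thick, clamped with its inner face anywhere from x = -80 to -72 mm: find it by touch or sight.
- slot (a point): Overhang's lower edge, middle: bay frame x = +62, z = +16 mm. Below it the slot, 48 mm wide. Spring contacts in it, face at x = +74 mm, yield with 3 N at first, 0.45 N more per mm, for 17 mm. The pack enters nose-down, 15 degrees at first, then flatter. Its near end goes down only when pushed clear of the sill; the spring then presses it on the sill, where friction may hold it up until pressed.
- turnbutton (a joint): Angle of the turnbutton, rad, about its upright pivot: 0 = bar along the bay's +x, over the near end of the pack (locked); +1.57 = bar along +y, clear of the bay. Stops at -0.10 and 2.4; starts at 1.7 to 2.1, stays where left, turns with about 1.5 N at the tab. It passes 2 mm above a fully seated pack and jams against one that is not down.
- pivot (a point): Pivot of the turnbutton at the underside of its bar: bay frame x = -116, y = 0, z = +32 mm, on a boss 19 mm across.
- tab (a point): Top of the turnbutton's upright finger tab, 46 mm from the pivot along the bar. The tab is a plate 22 mm long (along the bar), 8 mm thick, standing 20 mm above the aluminium bar, which is 6 mm thick, 18 mm wide and ends 62 mm from the pivot.
- pliers: Long-nose pliers with orange grips, 167 mm, lying at the left of the work. Leave alone. Origin: centre of the underside.
- sample_jar: White sample jar with a blue cap, 58 mm across, 90 mm high, standing at the right. Leave alone. Origin: centre of the underside.
- screwdriver: Screwdriver with a black and red handle, 199 mm, lying at the right. Leave alone. Origin: centre of the underside.
- marker: White felt marker with a red cap, 131 mm, lying near the front edge of the bench. Leave alone. Origin: centre of the underside.

How it is judged:
On the way:
1. the pack lies flat and fully home in the bay (x of battery_pack in the frame of bay between -0.002 and 0.014 m and z of battery_pack in the frame of bay between -0.003 and 0.0025 m and angle between the z axis of battery_pack and the z axis of bay, either way round below 0.025 rad and angle between the x axis of battery_pack and the x axis of bay, either way round below 0.06 rad and y of battery_pack in the frame of bay between -0.006 and 0.006 m), for 0.1 s.
At the end, for the whole second after the job is handed in: The pack lies in the bay with its near end against the sill (origin from 2 mm before to 10 mm beyond the bay point lengthwise, within 6 mm sideways), not more than 2.5 mm above the floor, flat within 1.4 degrees and at rest; the turnbutton stands within 0.2 rad of straight over the pack (x of battery_pack in the frame of bay between -0.002 and 0.01 m and z of battery_pack in the frame of bay between -0.003 and 0.0025 m and angle between the z axis of battery_pack and the z axis of bay, either way round below 0.025 rad and value of joint turnbutton between -0.2 and 0.2 rad and linear speed of battery_pack below 0.01 m/s and y of battery_pack in the frame of bay between -0.006 and 0.006 m); the robot touches nothing.
It fails at once if the logger is shoved more than 12 mm along the bench (distance of logger from where it was at the start of the episode above 0.012 m).
It fails at once if a bystander moved more than 20 mm (distance of any of pliers, sample_jar, screwdriver, marker from where it was at the start of the episode above 0.02 m).
It also fails if it takes over 67 s, if anything falls off the work surface, if the arm or the gripper's body presses on something with over 40 N, if the wrist force passes 120 N, or if a joint passes its speed limit or range.

## Working session

There is one attempt and no reset: what is moved stays moved. The work goes in short steps, Python scripts to look and compute and a shell command to move; the robot and the scene stay as the last step left them, time stands still between calls to the robot, and variables do not carry over. Pictures are saved under pics/ and viewed, at most 10 in all, crops included, and the job is handed in when it is done.

```bash
ls; mkdir -p pics; cat > h.py <<'E'
import numpy as np,cv2
from station import arm
from scipy.spatial.transform import Rotation as R
def snap(c,fn=None):
    im=arm.grab_frame(c)
    if fn: cv2.imwrite('pics/'+fn,cv2.cvtColor(im,cv2.COLOR_RGB2BGR))
    return im
def px(c,P):
    k=arm.calibration(c);T=np.linalg.inv(k['world_from_camera'])
    p=T[:3,:3]@np.array(P)+T[:3,3];return [k['fx']*p[0]/p[2]+k['cx'],k['fy']*p[1]/p[2]+k['cy']]
def ray(c,u,v,z):
    k=arm.calibration(c);T=np.array(k['world_from_camera'])
    d=T[:3,:3]@np.array([(u-k['cx'])/k['fx'],(v-k['cy'])/k['fy'],1]);o=T[:3,3]
    return o+d*(z-o[2])/d[2]
E
python3 - <<'E'
from h import *
np.set_printoptions(precision=4,suppress=True)
s=arm.get_state();print(s,arm.grip_point_offset)
for c in ['top','scene']:
    snap(c,c+'1.png')
    print(c,np.array(arm.calibration(c)['world_from_camera']),arm.calibration(c)['fx'])
    for q in ['battery_pack','handle','logger','bay','slot','pivot','tab','pliers','sample_jar','screwdriver','marker']:
        print(q,[(np.round(d['centre'],4),round(d['confidence'],2)) for d in arm.mark_of(c,q)[:2]])
E
```

```text
pics
{'t': 0.0, 'q': array([-0.9139,  0.3594,  0.0111, -0.0004, -1.2241, -0.2881]), 'qd': array([ 0.0005, -0.0004, -0.0009,  0.0003, -0.0001, -0.002 ]), 'joint_efforts': array([  0.0021, -58.2722,  29.3049,   6.9969,   0.0067,  -0.0001]), 'eef_pos': array([ 0.2431, -0.6292,  0.2256]), 'ee_rot': array([ 3.14  , -0.0001, -2.7729]), 'force': array([-0.1756,  0.4247, -0.8456]), 'moment': array([0.0162, 0.0058, 0.0009]), 'gripper_force': 0.0, 'width': 0.08750114989989821} 0.0188
top [[ 0.0138 -0.9934  0.114   0.4055]
 [-0.9999 -0.014  -0.0012 -0.0044]
 [ 0.0028 -0.114  -0.9935  1.2567]
 [ 0.      0.      0.      1.    ]] 397.86353994084266
battery_pack [(array([ 0.6136, -0.1333,  0.001 ]), 0.79)]
handle []
logger [(array([0.6394, 0.1306, 0.0003]), 0.93)]
bay [(array([0.6429, 0.1307, 0.0106]), 0.84), (array([ 0.646 , -0.4154, -0.0034]), 0.21)]
slot [(array([0.6969, 0.1509, 0.03  ]), 0.92)]
pivot [(array([0.5322, 0.0921, 0.0428]), 0.95)]
tab [(array([0.5029, 0.1267, 0.0665]), 0.58)]
pliers [(array([0.5295, 0.4265, 0.0011]), 0.91)]
sample_jar [(array([ 0.6453, -0.4169, -0.0015]), 0.59)]
scre
[... 218 characters left out ...]
 0.      0.      0.      1.    ]] 501.7304997537838
battery_pack [(array([ 0.6118, -0.1363, -0.004 ]), 0.62)]
handle [(array([ 0.609 , -0.1366,  0.05  ]), 0.79)]
logger [(array([0.6351, 0.1298, 0.0012]), 0.66)]
bay [(array([0.6431, 0.1248, 0.0096]), 0.87)]
slot [(array([0.6967, 0.1489, 0.0314]), 0.62), (array([ 0.605 , -0.1329,  0.05  ]), 0.38)]
pivot [(array([0.5344, 0.0913, 0.0468]), 0.63), (array([ 0.5283,  0.4246, -0.004 ]), 0.4)]
tab [(array([0.5006, 0.1227, 0.0714]), 0.47)]
pliers [(array([ 0.5286,  0.4259, -0.0016]), 0.51)]
sample_jar [(array([ 0.6486, -0.4183,  0.0023]), 0.55)]
screwdriver [(array([ 0.5175, -0.4475,  0.003 ]), 0.7)]
marker [(array([ 0.3885, -0.017 , -0.0002]), 0.43)]
```

View pics/top1.png

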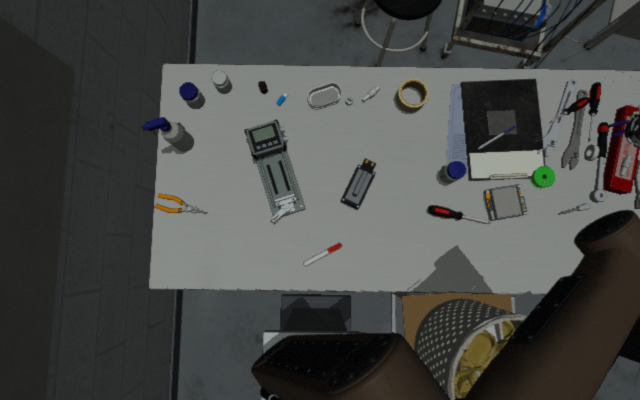

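View pics/scene1.png

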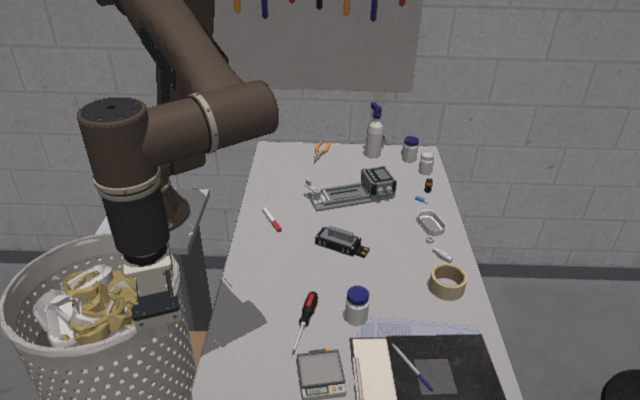

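The top view shows the pack at about (358,183) with its tongue up and to the right (370,163). The logger lies from its housing at (266,137) to the turnbutton at (285,210), with the turnbutton pointing left and clear of the bay. Next I'll measure the yaws.

```bash
python3 - <<'E'
from h import *
np.set_printoptions(precision=4,suppress=True)
for c in ['top','scene']:
    snap(c)
    for q,z in [('handle',.06),('battery_pack',.02),('logger',.03)]:
        for d in arm.masks_of(c,q)[:1]:
            v,u=np.nonzero(d['pixels'])
            P=np.array([ray(c,a,b,z)[:2] for a,b in zip(u,v)],dtype=np.float32)
            r=cv2.minAreaRect(P*1000)
            C=np.cov(P.T);w,V=np.linalg.eigh(C);a=V[:,1]
            print(c,q,len(u),P.mean(0),'pca',np.degrees(np.arctan2(a[1],a[0])),r)
    for q in ['battery_pack','handle','bay','slot','pivot']:
        print(q,[(np.round(d['centre'],4),round(d['confidence'],2)) for d in arm.mark_of(c,q)[:1]])
E
```

```text
top handle 916 [ 0.603  -0.1274] pca 155.0975331546114 ((606.8643188476562, -129.34457397460938), (61.383056640625, 150.78907775878906), 64.00559997558594)
top battery_pack 958 [ 0.6076 -0.1312] pca 155.84287036463257 ((611.4347534179688, -133.12945556640625), (64.43087005615234, 162.95643615722656), 64.11979675292969)Traceback (most recent call last):
  File "<stdin>", line 8, in <module>
  File "h.py", line 12, in ray
    k=arm.calibration(c);T=np.array(k['world_from_camera'])
ValueError: time passes only in moves, steps and waits
```

```bash
cat >> h.py <<'E'
def rays(c,u,v,z):
    k=arm.calibration(c);T=np.array(k['world_from_camera'])
    d=(T[:3,:3]@np.array([(u-k['cx'])/k['fx'],(v-k['cy'])/k['fy'],np.ones(len(u))])).T;o=T[:3,3]
    return o+d*((z-o[2])/d[:,2])[:,None]
def cur():
    s=arm.get_state();return np.array(s['eef_pos']),R.from_euler('xyz',s['ee_rot'])
def tgt(yaw,tilt=0): # degrees; tool down, then nose-down tilt about tool y
    return R.from_euler('xyz',[180,0,yaw],degrees=True)*R.from_euler('y',tilt,degrees=True)
def delta(P,Rt):
    p,r=cur();d=r.inv().apply(np.array(P)-p)*100;w=np.degrees((r.inv()*Rt).as_rotvec())
    print('d',np.round(d,2),'w',np.round(w,1))
E
python3 - <<'E'
from h import *
delta([.604,-.130,.22],tgt(154))
E
```

```text
d [-51.66  33.6    0.66] w [ 0.   0.  47.1]
```

```bash
python3 -m crank '[{"dx":-51.7,"dy":33.6,"dz":0.7,"wz":47.1},{"dx":-51.7,"dy":33.6,"dz":0.7,"wz":47.1},{"dx":-51.7,"dy":33.6,"dz":0.7,"wz":47.1},{"dx":-51.7,"dy":33.6,"dz":0.7,"wz":47.1},{"dx":-51.7,"dy":33.6,"dz":0.7,"wz":47.1},{"dx":-51.7,"dy":33.6,"dz":0.7,"wz":47.1},{"dx":-51.7,"dy":33.6,"dz":0.7,"wz":47.1},{"dx":-51.7,"dy":33.6,"dz":0.7,"wz":47.1},{"dx":-51.7,"dy":33.6,"dz":0.7,"wz":47.1},{"dx":-51.7,"dy":33.6,"dz":0.7,"wz":47.1}]' 8.7 50
python3 - <<'E'
from h import *
np.set_printoptions(precision=4,suppress=True)
for i in range(3):
    try: snap('wrist','w1.png');break
    except ValueError as e: print(e)
k=arm.calibration('wrist');print(k)
for q,z in [('handle',.06),('battery_pack',.03)]:
    for d in arm.masks_of('wrist',q)[:1]:
        v,u=np.nonzero(d['pixels']);P=rays('wrist',u,v,z)[:,:2]
        print(q,len(u),d['confidence'],cv2.minAreaRect((P*1000).astype(np.float32)))
    print([(np.round(d['centre'],4),round(d['confidence'],2)) for d in arm.mark_of('wrist',q)[:1]])
delta([.604,-.130,.22],tgt(154))
E
```

```text
{'fx': 345.309565870835, 'fy': 345.309565870835, 'cx': 315.4680344143402, 'cy': 197.26639294451223, 'world_from_camera': array([[-0.3605,  0.9007,  0.2424,  0.1777],
       [ 0.9328,  0.348 ,  0.094 , -0.6555],
       [ 0.0003,  0.26  , -0.9656,  0.3845],
       [ 0.    ,  0.    ,  0.    ,  1.    ]])}
[]
[]
d [-51.65  33.6    0.66] w [ 0.  -0.  47.1]$[0]: bad value
```

View pics/w1.png

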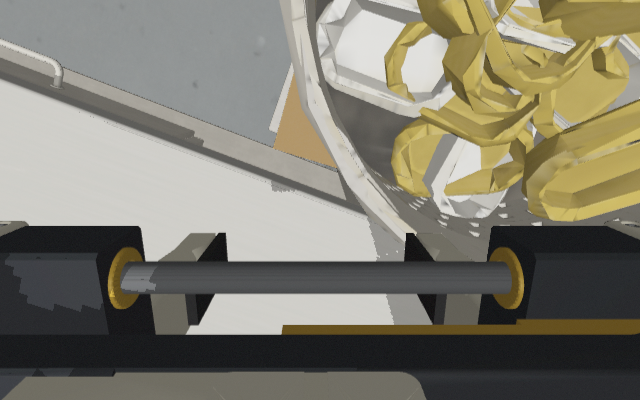

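The arm did not move because the rows were refused. The picture only shows the bin and the bench edge. I'll retry with graduated rows and all the keys.

```bash
python3 -m crank '[{"dx":-5.2,"dy":3.4,"dz":0,"wx":0,"wy":0,"wz":4.7},{"dx":-10.3,"dy":6.7,"dz":0,"wx":0,"wy":0,"wz":9.4},{"dx":-15.5,"dy":10.1,"dz":0,"wx":0,"wy":0,"wz":14.1},{"dx":-20.7,"dy":13.4,"dz":0,"wx":0,"wy":0,"wz":18.8},{"dx":-25.8,"dy":16.8,"dz":0,"wx":0,"wy":0,"wz":23.5},{"dx":-31,"dy":20.2,"dz":0,"wx":0,"wy":0,"wz":28.2},{"dx":-36.2,"dy":23.5,"dz":0,"wx":0,"wy":0,"wz":33},{"dx":-41.4,"dy":26.9,"dz":0.5,"wx":0,"wy":0,"wz":37.7},{"dx":-46.5,"dy":30.2,"dz":0.6,"wx":0,"wy":0,"wz":42.4},{"dx":-51.7,"dy":33.6,"dz":0.7,"wx":0,"wy":0,"wz":47.1}]' 8.7 50
cat > look.py <<'E'
import sys
from h import *
np.set_printoptions(precision=4,suppress=True)
snap('wrist',sys.argv[1])
for q,z in [('handle',.06),('battery_pack',.03)]:
    for d in arm.masks_of('wrist',q)[:1]:
        v,u=np.nonzero(d['pixels']);P=rays('wrist',u,v,z)[:,:2]
        print(q,len(u),d['confidence'],cv2.minAreaRect((P*1000).astype(np.float32)))
    print([(np.round(d['centre'],4),round(d['confidence'],2)) for d in arm.mark_of('wrist',q)[:1]])
E
python3 look.py w2.png
```

```text
t: 2.9
eef_pos: [0.6054, -0.128, 0.2199]
ee_rot: [3.141, 0.001, 2.686]
force: [1.8, -1.1, 0.2]
width: 0.0872
gripper_force: 0.0
handle 7942 0.65 ((606.5924072265625, -128.28265380859375), (55.816593170166016, 137.3726806640625), 65.34109497070312)
[(array([ 0.6118, -0.1329,  0.0548]), 0.57)]
battery_pack 8044 0.65 ((610.0426025390625, -134.8009033203125), (61.58438491821289, 150.93435668945312), 65.36288452148438)
[(array([ 0.6146, -0.1365, -0.0009]), 0.81)]
```

View w2.

View pics/w2.png

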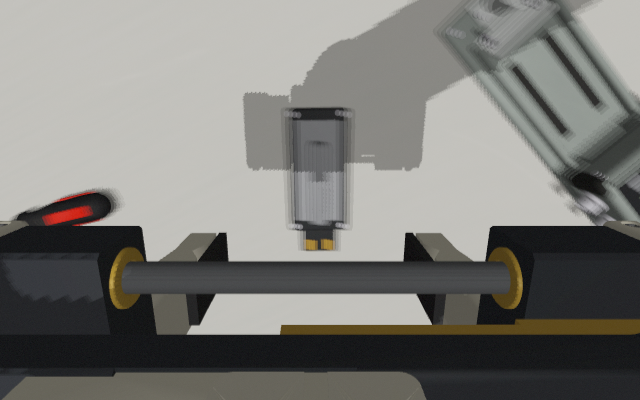

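The picture is blurred because the arm was still moving. The pack stands upright in it, with its body at columns 285-352, rows 108-230, and its tongue at (318,240). I'll take it again now that the arm has settled.

```bash
cat >> look.py <<'E'
if 1:
    im=cv2.imread('pics/'+sys.argv[1]);cv2.imwrite('pics/c_'+sys.argv[1],cv2.resize(im[80:280,200:440],None,fx=3,fy=3))
    p,r=cur();print('tcp px',px('wrist',p),'grasp',px('wrist',p+[0,0,.0188]),'down .052',px('wrist',[p[0],p[1],.06]))
E
python3 look.py w3.png
```

```text
handle 8049 0.73 ((604.8267822265625, -132.34957885742188), (56.401031494140625, 138.08038330078125), 65.23893737792969)
[(array([ 0.6101, -0.1371,  0.0557]), 0.72)]
[(array([ 0.6189, -0.1399,  0.0006]), 0.63)]
tcp px [np.float64(317.1331225921843), np.float64(250.94626124300484)] grasp [np.float64(317.33932109321154), np.float64(268.4023679403683)] down .052 [np.float64(316.31007317496494), np.float64(181.26952560907606)]
```

View pics/c_w3.png

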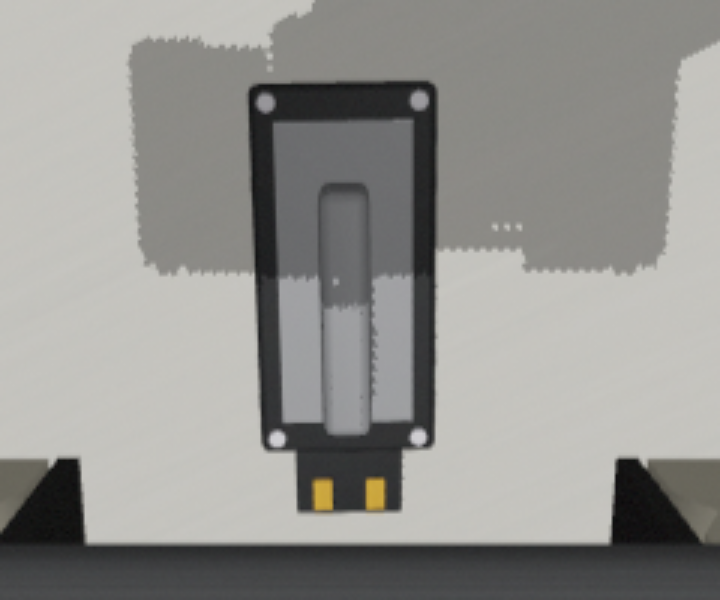

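The handle bar runs from crop (344,185) to (348,433), and the corner screws are at (265,102), (420,99), (277,439) and (419,437).

```bash
python3 - <<'E'
from h import *
np.set_printoptions(precision=4,suppress=True)
f=lambda L,z: rays('wrist',np.array([200+a/3 for a,b in L]),np.array([80+b/3 for a,b in L]),z)
a=f([(344,185),(348,433)],.06);print(a,a.mean(0),np.linalg.norm(a[1]-a[0]),np.degrees(np.arctan2(*(a[1]-a[0])[1::-1])))
b=f([(265,102),(420,99),(277,439),(419,437)],.03);print(b,b.mean(0))
for i,j in [(0,2),(1,3)]: print(np.degrees(np.arctan2(*(b[j]-b[i])[1::-1])),np.linalg.norm(b[j]-b[i]))
p=b.mean(0)[:2];h=p+0.008*np.array([np.cos(np.radians(-25)),np.sin(np.radians(-25))]);print(h)
g=a.mean(0)[:2];print(cur()[0]);delta([*g,.0335],tgt(154.5))
E
```

```text
[[ 0.57   -0.1159  0.06  ]
 [ 0.6424 -0.1499  0.06  ]] [ 0.6062 -0.1329  0.06  ] 0.07992139633795939 -25.14719607644352
[[ 0.5373 -0.1287  0.03  ]
 [ 0.5587 -0.0828  0.03  ]
 [ 0.6429 -0.1782  0.03  ]
 [ 0.6644 -0.1325  0.03  ]] [ 0.6008 -0.1306  0.03  ]
-25.11717942236327 0.11662908590649561
-25.158912403708044 0.1168292089785078
[ 0.6081 -0.134 ]
[ 0.6039 -0.1308  0.2199]
d [-0.29 -0.09 18.64] w [ 0.   0.  -0.5]
```

```bash
python3 -m crank '[{"dx":-0.1,"dy":-0.1,"dz":3,"wx":0,"wy":0,"wz":-0.9},{"dx":-0.3,"dy":-0.1,"dz":7,"wx":0,"wy":0,"wz":-0.9},{"dx":-0.3,"dy":-0.1,"dz":11,"wx":0,"wy":0,"wz":-0.9},{"dx":-0.3,"dy":-0.1,"dz":14,"wx":0,"wy":0,"wz":-0.9},{"dx":-0.3,"dy":-0.1,"dz":16,"wx":0,"wy":0,"wz":-0.9},{"dx":-0.3,"dy":-0.1,"dz":17.5,"wx":0,"wy":0,"wz":-0.9},{"dx":-0.3,"dy":-0.1,"dz":18.2,"wx":0,"wy":0,"wz":-0.9},{"dx":-0.3,"dy":-0.1,"dz":18.6,"wx":0,"wy":0,"wz":-0.9},{"dx":-0.3,"dy":-0.1,"dz":18.6,"wx":0,"wy":0,"wz":-0.9},{"dx":-0.3,"dy":-0.1,"dz":18.6,"wx":0,"wy":0,"wz":-0.9}]' - -; python3 -m crank '[{"dx":0,"dy":0,"dz":0},{"dx":0,"dy":0,"dz":0},{"dx":0,"dy":0,"dz":0},{"dx":0,"dy":0,"dz":0},{"dx":0,"dy":0,"dz":0},{"dx":0,"dy":0,"dz":0},{"dx":0,"dy":0,"dz":-1},{"dx":0,"dy":0,"dz":-3},{"dx":0,"dy":0,"dz":-6},{"dx":0,"dy":0,"dz":-9}]' 1 50
```

```text
t: 4.65
eef_pos: [0.6071, -0.132, 0.0342]
ee_rot: [3.141, 0.001, 2.704]
force: [-0.0, -1.0, 0.4]
width: 0.0874
gripper_force: 0.0$[0]: bad value
```

```bash
python3 -m crank '[{"dx":0,"dy":0,"dz":0,"wx":0,"wy":0,"wz":0},{"dx":0,"dy":0,"dz":0,"wx":0,"wy":0,"wz":0},{"dx":0,"dy":0,"dz":0,"wx":0,"wy":0,"wz":0},{"dx":0,"dy":0,"dz":0,"wx":0,"wy":0,"wz":0},{"dx":0,"dy":0,"dz":0,"wx":0,"wy":0,"wz":0},{"dx":0,"dy":0,"dz":0,"wx":0,"wy":0,"wz":0},{"dx":0,"dy":0,"dz":-1,"wx":0,"wy":0,"wz":0},{"dx":0,"dy":0,"dz":-3,"wx":0,"wy":0,"wz":0},{"dx":0,"dy":0,"dz":-6,"wx":0,"wy":0,"wz":0},{"dx":0,"dy":0,"dz":-9,"wx":0,"wy":0,"wz":0}]' 1 55
```

```text
t: 5.9
eef_pos: [0.6058, -0.1319, 0.124]
ee_rot: [-3.141, -0.002, 2.704]
force: [0.9, 0.0, -5.0]
width: 0.0144
gripper_force: 55.0
```

```bash
python3 - <<'E'
from h import *
delta([.715,.022,.25],tgt(199.5))
E
```

```text
d [ -3.34  18.57 -12.62] w [  0.   -0.1 -44.6]
```

```bash
python3 -m crank '[{"dx":-0.3,"dy":2,"dz":-3,"wx":0,"wy":0,"wz":-5},{"dx":-0.9,"dy":5,"dz":-6,"wx":0,"wy":0,"wz":-12},{"dx":-1.7,"dy":9.3,"dz":-9,"wx":0,"wy":0,"wz":-22},{"dx":-2.4,"dy":13,"dz":-11,"wx":0,"wy":0,"wz":-31},{"dx":-3,"dy":16,"dz":-12,"wx":0,"wy":0,"wz":-39},{"dx":-3.3,"dy":18,"dz":-12.6,"wx":0,"wy":0,"wz":-43},{"dx":-3.3,"dy":18.6,"dz":-12.6,"wx":0,"wy":0,"wz":-44.6},{"dx":-3.3,"dy":18.6,"dz":-12.6,"wx":0,"wy":0,"wz":-44.6},{"dx":-3.3,"dy":18.6,"dz":-12.6,"wx":0,"wy":0,"wz":-44.6},{"dx":-3.3,"dy":18.6,"dz":-12.6,"wx":0,"wy":0,"wz":-44.6}]' - -
python3 - <<'E'
from h import *
np.set_printoptions(precision=4,suppress=True)
im=snap('wrist','w4.png')
for q in ['bay','slot','pivot','tab']:
    print(q,[(np.round(d['centre'],4),round(d['confidence'],2)) for d in arm.mark_of('wrist',q)[:1]])
b=cv2.imread('pics/w4.png')
cv2.imwrite('pics/c_w4.png',cv2.resize(b[:300,340:640],None,fx=2,fy=2))
E
```

```text
t: 7.15
eef_pos: [0.715, 0.0217, 0.2496]
ee_rot: [3.142, -0.0, -2.802]
force: [-0.3, -0.1, -4.4]
width: 0.0143
gripper_force: 55.0
bay [(array([0.6379, 0.1315, 0.0137]), 0.63)]
slot [(array([0.6986, 0.148 , 0.0319]), 0.96)]
pivot [(array([0.5323, 0.0883, 0.0438]), 0.75)]
tab []
```

View pics/w4.png

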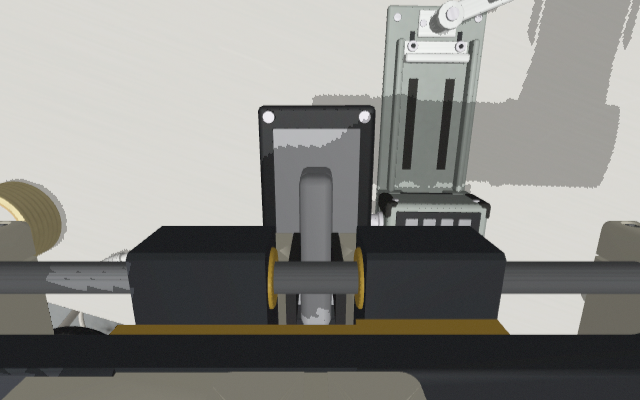

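The logger is in clear view: tray columns 380-485, rows 5-195, sill at rows 41-62, housing face near row 193, and pivot at (450,14). A crop will give me the edges.

```bash
python3 - <<'E'
from h import *
b=cv2.imread('pics/w4.png');cv2.imwrite('pics/c4.png',cv2.resize(b[0:145,370:520],None,fx=4,fy=4,interpolation=cv2.INTER_CUBIC)[:580])
E
```

```text
(no output)
```

View pics/c4.png

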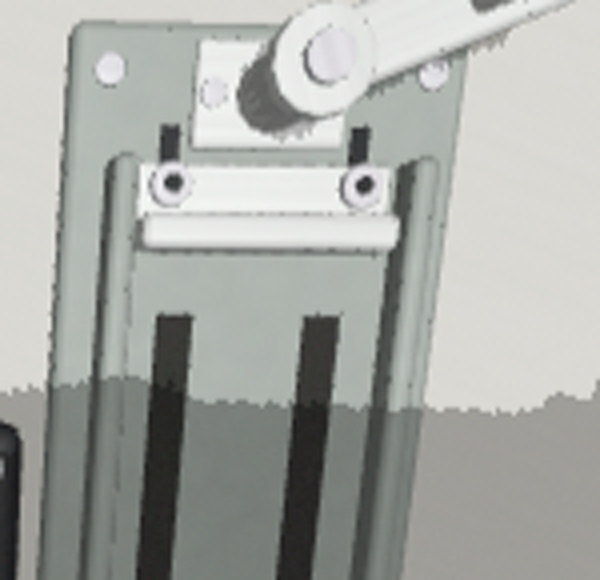

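Crop readings: sill top face at rows 215-245, columns 143-398. Black floor strips run from (157,316) to (137,580) on the left and (340,316) to (313,580) on the right. Tray edges are (75,60)-(40,580) and (463,80)-(405,560), and the pivot screw is at (335,52).

```bash
python3 - <<'E'
from h import *
np.set_printoptions(precision=4,suppress=True)
f=lambda L,z: rays('wrist',np.array([370+a/4 for a,b in L]),np.array([b/4 for a,b in L]),z)[:,:2]
ang=lambda v: np.degrees(np.arctan2(v[1],v[0]))
l=f([(157,316),(137,580)],.012);r=f([(340,316),(313,580)],.012)
L=f([(72,60),(40,580)],.010);Rr=f([(463,80),(405,560)],.010)
s=f([(143,215),(398,220),(143,243),(398,245)],.026)
pv=f([(335,52)],.056)[0];pv2=f([(325,58)],.05)[0]
for n,a in [('l',l),('r',r),('L',L),('R',Rr)]: print(n,ang(a[1]-a[0]))
print('sill',ang(s[0]-s[1])-90,ang(s[2]-s[3])-90,'len',np.linalg.norm(s[0]-s[1]),s)
y=np.radians(20.);u=np.array([np.cos(y),np.sin(y)]);n=np.array([-u[1],u[0]])
for k,a in [('l',l),('r',r),('L',L),('R',Rr),('sill',s),('pv',[pv,pv2])]: print(k,[(round(p@u,4),round(p@n,4)) for p in a])
for k,p in [('slot',[.6986,.148]),('slot2',[.6969,.1509]),('slot3',[.6967,.1489]),('piv',[.5323,.0883]),('piv2',[.5322,.0921]),('piv3',[.5344,.0913]),('bay',[.6429,.1307]),('b2',[.6379,.1315])]:
  p=np.array(p);print(k,round(p@u,4),round(p@n,4))
E
```

```text
l 18.97676141801579
r 19.34849128975877
L 18.749213450460037
R 19.246066028654976
sill -161.53419319080479 -160.91001399884917 len 0.06578445480471078 [[0.5705 0.0691]
 [0.5497 0.1315]
 [0.5767 0.0718]
 [0.5551 0.1342]]
l [(np.float64(0.5836), np.float64(-0.1214)), (np.float64(0.6549), np.float64(-0.1227))]
r [(np.float64(0.584), np.float64(-0.0717)), (np.float64(0.6553), np.float64(-0.0725))]
L [(np.float64(0.5198), np.float64(-0.147)), (np.float64(0.6549), np.float64(-0.15))]
R [(np.float64(0.5255), np.float64(-0.0444)), (np.float64(0.6501), np.float64(-0.046))]
sill [(np.float64(0.5598), np.float64(-0.1302)), (np.float64(0.5615), np.float64(-0.0644)), (np.float64(0.5665), np.float64(-0.1298)), (np.float64(0.5676), np.float64(-0.0638))]
pv [(np.float64(0.529), np.float64(-0.0953)), (np.float64(0.5289), np.float64(-0.0954))]
slot 0.7071 -0.0999
slot2 0.7065 -0.0966
slot3 0.7056 -0.0984
piv 0.5304 -0.0991
piv2 0.5316 -0.0955
piv3 0.5334 -0.097
bay 0.6488 -0.0971
b2 0.6444 -0.0946
```

```bash
cat >> h.py <<'E'
YAW=19.05; BAY=np.array([.6396,.1288,.012]); E=0.0
BR=R.from_euler('z',YAW,degrees=True)
def packto(ox,oz,tilt,oy=0): # mm, deg: pack pose in bay frame -> delta
    Rt=tgt(YAW+180,tilt)
    Rp=BR*R.from_euler('y',tilt,degrees=True)
    P=BAY+BR.apply(np.array([ox,oy,oz])/1000)+Rp.apply(np.array([-.008-E,0,.0342]))
    print((ox,oz,tilt),end=' ');delta(P,Rt)
def state(): # pack pose in bay frame from the tool, and force in bay axes
    p,r=cur();t=np.degrees((tgt(YAW+180).inv()*r).as_rotvec());Rp=r*R.from_euler('xyz',[180,0,180],degrees=True).inv()
    o=BR.inv().apply(p-Rp.apply(np.array([-.008-E,0,.0342]))-BAY)*1000
    s=arm.get_state();print('t',round(s['t'],2),'pack',np.round(o,1),'rot',np.round(t,1),'F',np.round(BR.inv().apply(s['force']),1),'M',np.round(BR.inv().apply(s['moment']),2),'w',round(s['width'],4),'g',s['gripper_force'])
E
python3 - <<'E'
from h import *
np.set_printoptions(precision=4,suppress=True)
p,r=cur();print(p,np.degrees(r.as_euler('xyz')))
a=rays('wrist',np.array([268,364.5]),np.array([117.,116.5]),p[2]-.0042)
h=rays('wrist',np.array([316]),np.array([168.]),p[2]-.0342+.06)
b=r.inv().apply(a-p)*1000;print(b,np.linalg.norm(b[1]-b[0]),r.inv().apply(h-p)*1000)
state()
packto(-28,90,15);packto(-28,24,15)
E
```

```text
[0.7153 0.0222 0.2497] [ 179.9989    0.0073 -160.4952]
[[ 64.9647 -22.169    4.1913]
 [ 65.1898  21.992    4.1921]] 44.161617843488024 [[ 46.7393  -0.2451 -25.8059]]
t 7.4 pack [  44.8 -125.4  203.5] rot [-0.  -0.  -0.5] F [ 0.2  0.4 -5.1] M [ 0.04 -0.02 -0.  ] w 0.0148 g 54.97524976730347
(-28, 90, 15) d [ 6.27 12.6  11.25] w [-0.1 15.   0.5]
(-28, 24, 15) d [ 6.27 12.6  17.85] w [-0.1 15.   0.5]
```

The near-end screws show 44 mm spacing at the assumed height, against 50.6 mm before. That would put the pack lower in the grip than assumed, so I'll check it from the scene and top cameras.

```bash
python3 - <<'E'
from h import *
np.set_printoptions(precision=4,suppress=True)
p,r=cur();print(p, 'expect handle',p+[0,0,.0188],'origin',p-[0,0,.0342]-.008*r.apply([1,0,0]))
k=arm.calibration('wrist');T=np.array(k['world_from_camera']);print('cam in tool',r.inv().apply(T[:3,3]-p),r.inv().apply(T[:3,2]))
for c in ['scene','top','wrist']:
    snap(c,'s2_%s.png'%c)
    for q in ['handle','battery_pack']:
        print(c,q,[(np.round(d['centre'],4),round(d['confidence'],2)) for d in arm.mark_of(c,q)[:1]])
b=cv2.imread('pics/s2_scene.png');u,v=map(int,px('scene',p));print(u,v,px('scene',p+[0,0,.1]))
u0,v0=max(u-70,0),max(v-60,0);print(u0,v0)
cv2.imwrite('pics/c5.png',cv2.resize(b[v0:v0+120,u0:u0+140],None,fx=5,fy=5,interpolation=cv2.INTER_CUBIC))
E
```

```text
[0.7153 0.0222 0.2497] expect handle [0.7153 0.0222 0.2685] origin [0.7229 0.0249 0.2155]
cam in tool [ 0.0706 -0.0005 -0.158 ] [-0.2599  0.0003  0.9656]
scene handle [(array([0.7176, 0.0194, 0.2447]), 0.77)]
scene battery_pack [(array([0.7219, 0.0298, 0.1918]), 0.88)]
top handle [(array([0.7143, 0.0226, 0.246 ]), 0.71)]
top battery_pack [(array([0.726 , 0.0292, 0.1906]), 0.57)]
wrist handle []
wrist battery_pack [(array([0.7252, 0.0244, 0.1916]), 0.96)]
378 149 [np.float64(380.99771759794635), np.float64(118.75003838514814)]
308 89
```

View pics/c5.png

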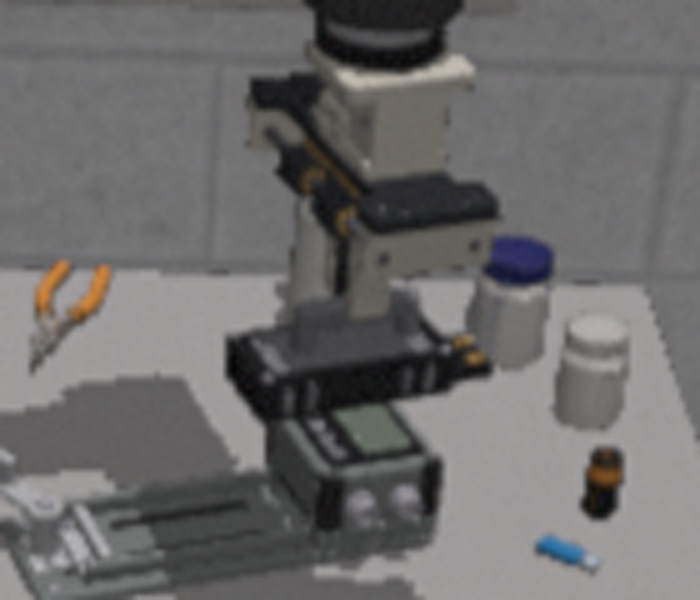

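The pack hangs about 24 mm low: the bar centre is at z≈0.245 and the TCP at 0.250. The lift started before the fingers had closed, so they caught the bar only at their tips. I'll set it down on the clear bench here and grip again.

```bash
python3 -m crank '[{"dx":0,"dy":-0.5,"dz":2,"wx":0,"wy":0,"wz":0},{"dx":0,"dy":-1.5,"dz":5,"wx":0,"wy":0,"wz":0},{"dx":0,"dy":-2,"dz":9,"wx":0,"wy":0,"wz":0},{"dx":0,"dy":-2,"dz":13,"wx":0,"wy":0,"wz":0},{"dx":0,"dy":-2,"dz":16,"wx":0,"wy":0,"wz":0},{"dx":0,"dy":-2,"dz":17.5,"wx":0,"wy":0,"wz":0},{"dx":0,"dy":-2,"dz":18.3,"wx":0,"wy":0,"wz":0},{"dx":0,"dy":-2,"dz":18.7,"wx":0,"wy":0,"wz":0},{"dx":0,"dy":-2,"dz":18.9,"wx":0,"wy":0,"wz":0},{"dx":0,"dy":-2,"dz":19,"wx":0,"wy":0,"wz":0}]' - -
python3 -m crank '[{"dx":0,"dy":0,"dz":0,"wx":0,"wy":0,"wz":0},{"dx":0,"dy":0,"dz":0,"wx":0,"wy":0,"wz":0},{"dx":0,"dy":0,"dz":0,"wx":0,"wy":0,"wz":0},{"dx":0,"dy":0,"dz":0,"wx":0,"wy":0,"wz":0},{"dx":0,"dy":0,"dz":0.5,"wx":0,"wy":0,"wz":0},{"dx":0,"dy":0,"dz":1,"wx":0,"wy":0,"wz":0},{"dx":0,"dy":0,"dz":1.5,"wx":0,"wy":0,"wz":0},{"dx":0,"dy":0,"dz":2,"wx":0,"wy":0,"wz":0},{"dx":0,"dy":0,"dz":2.4,"wx":0,"wy":0,"wz":0},{"dx":0,"dy":0,"dz":2.5,"wx":0,"wy":0,"wz":0}]' 4 55
```

```text
t: 9.1
eef_pos: [0.7225, 0.0037, 0.0604]
ee_rot: [-3.141, 0.001, -2.801]
force: [0.8, -0.2, -6.3]
width: 0.0144
gripper_force: 55.0
t: 10.35
eef_pos: [0.7219, 0.0036, 0.0341]
ee_rot: [3.142, -0.001, -2.801]
force: [0.2, 0.3, 0.3]
width: 0.0403
gripper_force: 0.0
```

```bash
python3 -m crank '[{"dx":0,"dy":0,"dz":0,"wx":0,"wy":0,"wz":0},{"dx":0,"dy":0,"dz":0,"wx":0,"wy":0,"wz":0},{"dx":0,"dy":0,"dz":0,"wx":0,"wy":0,"wz":0},{"dx":0,"dy":0,"dz":0,"wx":0,"wy":0,"wz":0},{"dx":0,"dy":0,"dz":0,"wx":0,"wy":0,"wz":0},{"dx":0,"dy":0,"dz":0,"wx":0,"wy":0,"wz":0},{"dx":0,"dy":0,"dz":0,"wx":0,"wy":0,"wz":0},{"dx":0,"dy":0,"dz":0,"wx":0,"wy":0,"wz":0},{"dx":0,"dy":0,"dz":0,"wx":0,"wy":0,"wz":0},{"dx":0,"dy":0,"dz":0,"wx":0,"wy":0,"wz":0}]' 1 55
python3 -m crank '[{"dx":0,"dy":0,"dz":-0.5,"wx":0,"wy":0,"wz":0},{"dx":0,"dy":0,"dz":-2,"wx":0,"wy":0,"wz":0},{"dx":0,"dy":0,"dz":-5,"wx":0,"wy":0,"wz":0},{"dx":0,"dy":0,"dz":-9,"wx":0,"wy":0,"wz":0},{"dx":0,"dy":0,"dz":-12,"wx":0,"wy":0,"wz":0},{"dx":0,"dy":0,"dz":-13,"wx":0,"wy":0,"wz":0},{"dx":0,"dy":0,"dz":-13.5,"wx":0,"wy":0,"wz":0},{"dx":0,"dy":0,"dz":-13.5,"wx":0,"wy":0,"wz":0},{"dx":0,"dy":0,"dz":-13.5,"wx":0,"wy":0,"wz":0},{"dx":0,"dy":0,"dz":-13.5,"wx":0,"wy":0,"wz":0}]' - -
python3 - <<'E'
from h import *
np.set_printoptions(precision=4,suppress=True)
p,r=cur();print(p, 'expect handle',p+[0,0,.0188],'origin',p-[0,0,.0342]-.008*r.apply([1,0,0]))
for c in ['scene','wrist']:
    snap(c,'s3_%s.png'%c)
    for q in ['handle','battery_pack']:
        print(c,q,[(np.round(d['centre'],4),round(d['confidence'],2)) for d in arm.mark_of(c,q)[:1]])
b=cv2.imread('pics/s3_wrist.png');cv2.imwrite('pics/c6.png',cv2.resize(b[60:260,220:420],None,fx=3,fy=3))
packto(-28,90,15);packto(-28,24,15)
E
```

```text
t: 11.6
eef_pos: [0.7221, 0.0038, 0.0347]
ee_rot: [3.141, 0.0, -2.801]
force: [-1.8, 3.4, 3.1]
width: 0.0156
gripper_force: 55.0
t: 12.85
eef_pos: [0.7217, 0.0035, 0.1685]
ee_rot: [3.141, -0.002, -2.801]
force: [-0.1, 0.2, -5.7]
width: 0.0152
gripper_force: 55.0
[0.7217 0.0035 0.1685] expect handle [0.7217 0.0035 0.1873] origin [0.7292 0.0062 0.1342]
scene handle [(array([ 0.7225, -0.0005,  0.1866]), 0.8)]
scene battery_pack [(array([0.7274, 0.0066, 0.133 ]), 0.7)]
wrist handle [(array([0.7266, 0.0021, 0.1902]), 0.68)]
wrist battery_pack [(array([0.733 , 0.0063, 0.1338]), 0.69)]
(-28, 90, 15) d [ 6.27 14.58  3.24] w [-0.1 15.   0.5]
(-28, 24, 15) d [ 6.27 14.58  9.84] w [-0.1 15.   0.5]
```

View pics/c6.png

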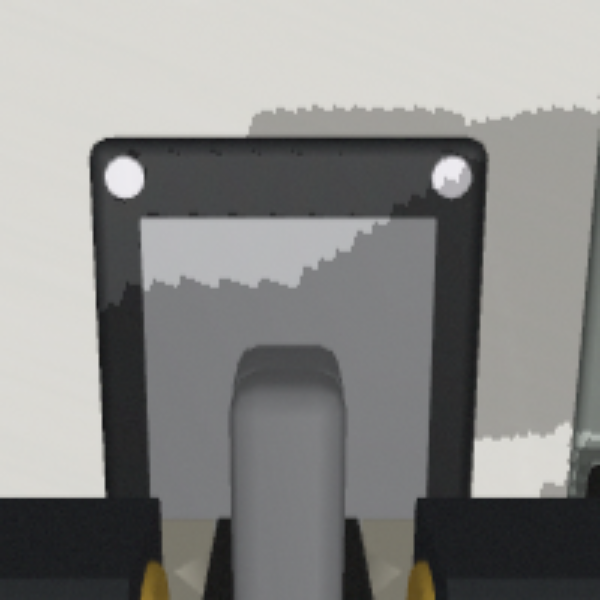

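Heights now agree. The screws are at crop (124,177) and (452,177), which should give the lengthwise offset.

```bash
python3 - <<'E'
from h import *
np.set_printoptions(precision=2,suppress=True)
p,r=cur()
a=rays('wrist',np.array([261.3,370.7]),np.array([119.,119]),p[2]-.0042)
print(r.inv().apply(a-p)*1000,'expect x 66.3, spacing 50.6')
a=rays('wrist',np.array([316,316]),np.array([60+138/3,60+140/3]),p[2]-.0042);print(r.inv().apply(a-p)*1000,'expect 72')
E
python3 -m crank '[{"dx":0.5,"dy":1,"dz":-0.5,"wx":0,"wy":1.5,"wz":0},{"dx":1.5,"dy":3,"dz":-1,"wx":0,"wy":4,"wz":0.1},{"dx":2.8,"dy":6,"dz":-1,"wx":0,"wy":7,"wz":0.2},{"dx":4,"dy":9,"dz":-1,"wx":0,"wy":10,"wz":0.3},{"dx":5,"dy":12,"dz":-0.5,"wx":0,"wy":13,"wz":0.4},{"dx":5.8,"dy":13.7,"dz":0.5,"wx":0,"wy":15,"wz":0.5},{"dx":6.3,"dy":14.5,"dz":1.5,"wx":0,"wy":15,"wz":0.5},{"dx":6.3,"dy":14.6,"dz":2.7,"wx":0,"wy":15,"wz":0.5},{"dx":6.3,"dy":14.6,"dz":3.2,"wx":0,"wy":15,"wz":0.5},{"dx":6.3,"dy":14.6,"dz":3.2,"wx":0,"wy":15,"wz":0.5}]' - -
python3 - <<'E'
from h import *
state();packto(-28,24,15);packto(-24,24,15)
E
```

```text
[[ 64.03 -25.29   4.21]
 [ 64.03  24.86   4.21]] expect x 66.3, spacing 50.6
[[69.8  -0.22  4.21]
 [69.5  -0.22  4.21]] expect 72
t: 14.4
eef_pos: [0.614, 0.1193, 0.1372]
ee_rot: [-3.14, -0.262, -2.811]
force: [0.1, 0.0, -5.4]
width: 0.0157
gripper_force: 55.0
t 14.4 pack [-28.5  -0.7  90.1] rot [ 0.1 15.   0.1] F [ 0.1 -0.  -5.4] M [-0.02 -1.4   0.03] w 0.0157 g 54.998499155044556
(-28, 24, 15) d [-1.76  0.07  6.37] w [-0.1 -0.  -0.1]
(-24, 24, 15) d [-2.14  0.07  6.27] w [-0.1 -0.  -0.1]
```

```bash
sed -i 's/E=0.0$/E=0.0023/' h.py; python3 - <<'E'
from h import *
state();packto(-26,40,15);packto(-26,23,15)
E
```

```text
t 14.4 pack [-26.2  -0.7  89.5] rot [ 0.1 15.   0.1] F [ 0.1 -0.  -5.4] M [-0.02 -1.4   0.03] w 0.0157 g 54.998499155044556
(-26, 40, 15) d [-1.31  0.07  4.77] w [-0.1 -0.  -0.1]
(-26, 23, 15) d [-1.75  0.07  6.42] w [-0.1 -0.  -0.1]
```

```bash
python3 -m crank '[{"dx":-0.3,"dy":0.1,"dz":1,"wx":0,"wy":0,"wz":0},{"dx":-0.6,"dy":0.1,"dz":2.2,"wx":0,"wy":0,"wz":0},{"dx":-1,"dy":0.1,"dz":3.5,"wx":0,"wy":0,"wz":0},{"dx":-1.3,"dy":0.1,"dz":4.7,"wx":0,"wy":0,"wz":0},{"dx":-1.5,"dy":0.1,"dz":5.4,"wx":0,"wy":0,"wz":0},{"dx":-1.6,"dy":0.1,"dz":5.8,"wx":0,"wy":0,"wz":0},{"dx":-1.7,"dy":0.1,"dz":6.1,"wx":0,"wy":0,"wz":0},{"dx":-1.75,"dy":0.1,"dz":6.3,"wx":0,"wy":0,"wz":0},{"dx":-1.75,"dy":0.1,"dz":6.4,"wx":0,"wy":0,"wz":0},{"dx":-1.75,"dy":0.1,"dz":6.4,"wx":0,"wy":0,"wz":0}]' - -
python3 - <<'E'
from h import *
state();
snap('wrist','w5.png')
b=cv2.imread('pics/w5.png');cv2.imwrite('pics/c7.png',b[:260,150:500])
import math
# tip (bottom) x, z, tilt -> origin
for tx,tz,t in [(60,2,15),(66,2,12),(72,2,9),(76,2,8)]:
    c,s=math.cos(math.radians(t)),math.sin(math.radians(t));packto(tx-80*c,tz+80*s,t)
E
```

```text
t: 15.65
eef_pos: [0.6139, 0.1212, 0.0714]
ee_rot: [-3.14, -0.262, -2.81]
force: [-0.2, 0.4, -5.0]
width: 0.0157
gripper_force: 55.0
t 15.65 pack [-25.7   1.1  23.7] rot [ 0.1 15.   0. ] F [-0.1  0.4 -5. ] M [ 0.03 -1.43  0.04] w 0.0157 g 54.99859571456909
(-17.274066103125463, 22.70552360820166, 15) d [-0.83 -0.11 -0.12] w [-0.1  0.  -0. ]
(-12.251808058704455, 18.63293526542075, 12) d [-1.25 -0.11  0.2 ] w [-0.1 -3.  -0. ]
(-7.015067247611029, 14.514757203218469, 9) d [-1.68 -0.11  0.53] w [-0.1 -6.  -0. ]
(-3.2214454993256254, 13.133848076805235, 8) d [-2.03 -0.11  0.59] w [-0.1 -7.  -0. ]
```

```bash
python3 -m crank '[{"dx":-0.3,"dy":-0.1,"dz":-0.05,"wx":0,"wy":0,"wz":0},{"dx":-0.6,"dy":-0.1,"dz":-0.1,"wx":0,"wy":0,"wz":0},{"dx":-0.83,"dy":-0.1,"dz":-0.12,"wx":0,"wy":0,"wz":0},{"dx":-0.97,"dy":-0.1,"dz":-0.01,"wx":0,"wy":-1,"wz":0},{"dx":-1.11,"dy":-0.1,"dz":0.09,"wx":0,"wy":-2,"wz":0},{"dx":-1.25,"dy":-0.1,"dz":0.2,"wx":0,"wy":-3,"wz":0},{"dx":-1.39,"dy":-0.1,"dz":0.31,"wx":0,"wy":-4,"wz":0},{"dx":-1.53,"dy":-0.1,"dz":0.42,"wx":0,"wy":-5,"wz":0},{"dx":-1.6,"dy":-0.1,"dz":0.48,"wx":0,"wy":-5.5,"wz":0},{"dx":-1.68,"dy":-0.1,"dz":0.53,"wx":0,"wy":-6,"wz":0}]' - -
python3 - <<'E'
from h import *
state()
import math
for tx,tz,t in [(74,2,9),(77,1.5,8),(80,1.5,7.5),(83,1,7),(86,1,6.5),(87.5,1,6.5)]:
    c,s=math.cos(math.radians(t)),math.sin(math.radians(t));packto(tx-80*c,tz+80*s,t)
E
```

```text
t: 16.95
eef_pos: [0.6283, 0.125, 0.0617]
ee_rot: [-3.14, -0.157, -2.809]
force: [1.4, 0.4, -4.9]
width: 0.0153
gripper_force: 55.0
t 16.95 pack [-7.1  0.1 14.4] rot [0.1 9.  0. ] F [ 1.4 -0.  -4.9] M [ 0.02 -0.83  0.05] w 0.0153 g 54.99852418899536
(-5.015067247611029, 14.514757203218469, 9) d [-0.2  -0.01 -0.05] w [-0.1  0.  -0. ]
(-2.2214454993256254, 12.633848076805235, 8) d [-0.45 -0.01  0.11] w [-0.1 -1.  -0. ]
(0.6844110900951677, 11.942095377604126, 7.5) d [-0.72 -0.01  0.15] w [-0.1 -1.5 -0. ]
(3.5963078686942396, 10.749547472411798, 7) d [-1.   -0.01  0.23] w [-0.1 -2.  -0. ]
(6.514251545873009, 10.056257101432537, 6.5) d [-1.26 -0.01  0.26] w [-0.1 -2.5 -0. ]
(8.014251545873009, 10.056257101432537, 6.5) d [-1.41 -0.01  0.24] w [-0.1 -2.5 -0. ]
```

View pics/c7.png

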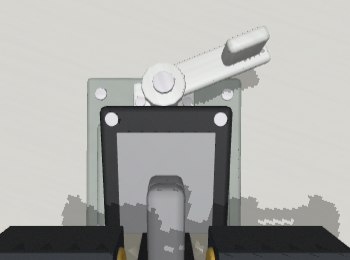

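The picture shows the pack centred over the tray, with its body at columns 100-232 and the tray at 88-240. I'll push gently to tip x = 80.

```bash
python3 -m crank '[{"dx":-0.1,"dy":0,"dz":-0.03,"wx":0,"wy":0,"wz":0},{"dx":-0.2,"dy":0,"dz":-0.05,"wx":0,"wy":0,"wz":0},{"dx":-0.28,"dy":0,"dz":0,"wx":0,"wy":-0.3,"wz":0},{"dx":-0.36,"dy":0,"dz":0.06,"wx":0,"wy":-0.6,"wz":0},{"dx":-0.45,"dy":0,"dz":0.11,"wx":0,"wy":-1,"wz":0},{"dx":-0.52,"dy":0,"dz":0.12,"wx":0,"wy":-1.1,"wz":0},{"dx":-0.59,"dy":0,"dz":0.13,"wx":0,"wy":-1.3,"wz":0},{"dx":-0.66,"dy":0,"dz":0.14,"wx":0,"wy":-1.4,"wz":0},{"dx":-0.72,"dy":0,"dz":0.15,"wx":0,"wy":-1.5,"wz":0},{"dx":-0.72,"dy":0,"dz":0.15,"wx":0,"wy":-1.5,"wz":0}]' - -
python3 - <<'E'
from h import *
state()
import math
for tx,tz,t in [(83,1,7),(86,1,6.5),(87.5,1,6.5)]:
    c,s=math.cos(math.radians(t)),math.sin(math.radians(t));packto(tx-80*c,tz+80*s,t)
E
```

```text
t: 18.2
eef_pos: [0.6343, 0.127, 0.0591]
ee_rot: [-3.14, -0.132, -2.81]
force: [-5.2, -1.2, -0.3]
width: 0.0154
gripper_force: 55.0
t 18.2 pack [ 0.1  0.  11.8] rot [0.1 7.6 0. ] F [-5.3  0.6 -0.3] M [ 0.09  1.6  -0.05] w 0.0154 g 54.999321699142456
(3.5963078686942396, 10.749547472411798, 7) d [-0.33 -0.01  0.07] w [-0.1 -0.6 -0. ]
(6.514251545873009, 10.056257101432537, 6.5) d [-0.6  -0.01  0.11] w [-0.1 -1.1 -0. ]
(8.014251545873009, 10.056257101432537, 6.5) d [-0.75 -0.01  0.09] w [-0.1 -1.1 -0. ]
```

```bash
python3 -m crank '[{"dx":-0.08,"dy":0,"dz":-0.05,"wx":0,"wy":-0.1,"wz":0},{"dx":-0.15,"dy":0,"dz":-0.05,"wx":0,"wy":-0.3,"wz":0},{"dx":-0.22,"dy":0,"dz":-0.04,"wx":0,"wy":-0.5,"wz":0},{"dx":-0.3,"dy":0,"dz":-0.02,"wx":0,"wy":-0.6,"wz":0},{"dx":-0.37,"dy":0,"dz":0,"wx":0,"wy":-0.8,"wz":0},{"dx":-0.45,"dy":0,"dz":0,"wx":0,"wy":-0.9,"wz":0},{"dx":-0.52,"dy":0,"dz":0.01,"wx":0,"wy":-1,"wz":0},{"dx":-0.6,"dy":0,"dz":0.01,"wx":0,"wy":-1.1,"wz":0},{"dx":-0.65,"dy":0,"dz":0.01,"wx":0,"wy":-1.1,"wz":0},{"dx":-0.65,"dy":0,"dz":0.01,"wx":0,"wy":-1.1,"wz":0}]' - -
python3 - <<'E'
from h import *
state()
import math
for tx,tz,t in [(86.5,2,6.5),(87.5,2,6.5),(87.5,2,5),(87.5,2,3),(87.5,1.5,1.5),(87.5,1,0)]:
    c,s=math.cos(math.radians(t)),math.sin(math.radians(t));packto(tx-80*c,tz+80*s,t)
E
```

```text
t: 19.45
eef_pos: [0.6393, 0.1287, 0.0578]
ee_rot: [-3.14, -0.115, -2.81]
force: [-7.8, -1.8, -1.1]
width: 0.0158
gripper_force: 55.0
t 19.45 pack [ 6.  -0.  10.7] rot [0.1 6.6 0. ] F [-8.   0.8 -1.1] M [ 0.22  2.63 -0.01] w 0.0158 g 54.99933063983917
(7.014251545873009, 11.056257101432537, 6.5) d [-0.09 -0.   -0.05] w [-0.1 -0.1 -0. ]
(8.014251545873009, 11.056257101432537, 6.5) d [-0.19 -0.   -0.06] w [-0.1 -0.1 -0. ]
(7.80442415266036, 8.972459419812653, 5) d [-0.1  -0.    0.18] w [-0.1 -1.6 -0. ]
(7.609637219634095, 6.186876499435507, 3) d [ 0.  -0.   0.5] w [-0.1 -3.6 -0. ]
(7.527414001955421, 3.5941558646298524, 1.5) d [0.07 0.   0.79] w [-0.1 -5.1 -0. ]
(7.5, 1.0, 0) d [0.13 0.   1.09] w [-0.1 -6.6 -0. ]
```

```bash
python3 -m crank '[{"dx":-0.1,"dy":0,"dz":-0.05,"wx":0,"wy":-0.1,"wz":0},{"dx":-0.19,"dy":0,"dz":-0.06,"wx":0,"wy":-0.1,"wz":0},{"dx":-0.19,"dy":0,"dz":-0.06,"wx":0,"wy":-0.1,"wz":0},{"dx":-0.16,"dy":0,"dz":0.02,"wx":0,"wy":-0.6,"wz":0},{"dx":-0.13,"dy":0,"dz":0.1,"wx":0,"wy":-1.1,"wz":0},{"dx":-0.1,"dy":0,"dz":0.18,"wx":0,"wy":-1.6,"wz":0},{"dx":-0.07,"dy":0,"dz":0.27,"wx":0,"wy":-2.1,"wz":0},{"dx":-0.04,"dy":0,"dz":0.35,"wx":0,"wy":-2.6,"wz":0},{"dx":-0.02,"dy":0,"dz":0.42,"wx":0,"wy":-3.1,"wz":0},{"dx":0,"dy":0,"dz":0.5,"wx":0,"wy":-3.6,"wz":0}]' - -
python3 - <<'E'
from h import *
state()
import math
for tx,tz,t in [(87.5,2,3),(87.5,1.5,1.5),(87.5,1,0)]:
    c,s=math.cos(math.radians(t)),math.sin(math.radians(t));packto(tx-80*c,tz+80*s,t)
E
```

```text
t: 20.7
eef_pos: [0.6383, 0.1283, 0.0526]
ee_rot: [-3.14, -0.053, -2.81]
force: [-8.1, -2.7, -2.1]
width: 0.0156
gripper_force: 55.0
t 20.7 pack [ 7.1 -0.1  5.9] rot [0.1 3.  0. ] F [-8.6  0.1 -2.1] M [ 0.34  3.13 -0.01] w 0.0156 g 54.99925911426544
(7.609637219634095, 6.186876499435507, 3) d [-0.05  0.   -0.04] w [-0.1 -0.  -0. ]
(7.527414001955421, 3.5941558646298524, 1.5) d [0.03 0.   0.25] w [-0.1 -1.5 -0. ]
(7.5, 1.0, 0) d [0.11 0.   0.54] w [-0.1 -3.  -0. ]
```

```bash
python3 -m crank '[{"dx":-0.02,"dy":0,"dz":0,"wx":0,"wy":-0.3,"wz":0},{"dx":-0.02,"dy":0,"dz":0.06,"wx":0,"wy":-0.6,"wz":0},{"dx":0,"dy":0,"dz":0.12,"wx":0,"wy":-0.9,"wz":0},{"dx":0,"dy":0,"dz":0.18,"wx":0,"wy":-1.2,"wz":0},{"dx":0.02,"dy":0,"dz":0.25,"wx":0,"wy":-1.5,"wz":0},{"dx":0.04,"dy":0,"dz":0.31,"wx":0,"wy":-1.8,"wz":0},{"dx":0.06,"dy":0,"dz":0.37,"wx":0,"wy":-2.1,"wz":0},{"dx":0.07,"dy":0,"dz":0.43,"wx":0,"wy":-2.4,"wz":0},{"dx":0.09,"dy":0,"dz":0.49,"wx":0,"wy":-2.7,"wz":0},{"dx":0.11,"dy":0,"dz":0.54,"wx":0,"wy":-3,"wz":0}]' - -
python3 - <<'E'
from h import *
state()
E
```

```text
t: 21.95
eef_pos: [0.6371, 0.1279, 0.0473]
ee_rot: [-3.14, -0.0, -2.81]
force: [-8.5, -2.1, -1.0]
width: 0.0156
gripper_force: 55.0
t 21.95 pack [ 7.6 -0.1  1.1] rot [0.1 0.  0. ] F [-8.7  0.8 -1. ] M [ 0.39  3.3  -0.01] w 0.0156 g 54.999791979789734
```

```bash
python3 -m crank '[{"dx":0,"dy":0,"dz":0.03,"wx":0,"wy":0,"wz":0},{"dx":0,"dy":0,"dz":0.06,"wx":0,"wy":0,"wz":0},{"dx":0,"dy":0,"dz":0.09,"wx":0,"wy":0,"wz":0},{"dx":0,"dy":0,"dz":0.12,"wx":0,"wy":0,"wz":0},{"dx":0.05,"dy":0,"dz":0.12,"wx":0,"wy":0,"wz":0},{"dx":0.1,"dy":0,"dz":0.12,"wx":0,"wy":0,"wz":0},{"dx":0.15,"dy":0,"dz":0.12,"wx":0,"wy":0,"wz":0},{"dx":0.2,"dy":0,"dz":0.12,"wx":0,"wy":0,"wz":0},{"dx":0.25,"dy":0,"dz":0.12,"wx":0,"wy":0,"wz":0},{"dx":0.3,"dy":0,"dz":0.12,"wx":0,"wy":0,"wz":0}]' - -
python3 - <<'E'
from h import *
state()
E
```

```text
t: 23.2
eef_pos: [0.6355, 0.1273, 0.0467]
ee_rot: [-3.14, 0.002, -2.81]
force: [-5.8, -1.6, -0.4]
width: 0.0157
gripper_force: 55.0
t 23.2 pack [ 6.  -0.1  0.5] rot [ 0.1 -0.1  0. ] F [-6.   0.4 -0.4] M [ 0.19  2.37 -0.02] w 0.0157 g 54.99985992908478
```

```bash
python3 -m crank '[{"dx":0.05,"dy":0,"dz":0.03,"wx":0,"wy":0,"wz":0},{"dx":0.1,"dy":0,"dz":0.06,"wx":0,"wy":0,"wz":0},{"dx":0.15,"dy":0,"dz":0.09,"wx":0,"wy":0,"wz":0},{"dx":0.2,"dy":0,"dz":0.12,"wx":0,"wy":0,"wz":0},{"dx":0.25,"dy":0,"dz":0.12,"wx":0,"wy":0,"wz":0},{"dx":0.3,"dy":0,"dz":0.12,"wx":0,"wy":0,"wz":0},{"dx":0.35,"dy":0,"dz":0.12,"wx":0,"wy":0,"wz":0},{"dx":0.35,"dy":0,"dz":0.15,"wx":0,"wy":0,"wz":0},{"dx":0.35,"dy":0,"dz":0.18,"wx":0,"wy":0,"wz":0},{"dx":0.35,"dy":0,"dz":0.2,"wx":0,"wy":0,"wz":0}]' - -
python3 - <<'E'
from h import *
state()
E
```

```text
t: 24.45
eef_pos: [0.6344, 0.1271, 0.0465]
ee_rot: [-3.14, 0.007, -2.809]
force: [-5.9, -0.6, 11.9]
width: 0.0151
gripper_force: 55.0
t 24.45 pack [5.  0.1 0.4] rot [ 0.1 -0.4 -0. ] F [-5.8  1.3 11.9] M [ 0.26  2.15 -0.13] w 0.0151 g 55.00848412513733
```

```bash
python3 -m crank '[{"dx":0,"dy":0,"dz":0,"wx":0,"wy":0,"wz":0},{"dx":0,"dy":0,"dz":0,"wx":0,"wy":0,"wz":0},{"dx":0,"dy":0,"dz":0,"wx":0,"wy":0,"wz":0},{"dx":0,"dy":0,"dz":0,"wx":0,"wy":0,"wz":0},{"dx":0,"dy":0,"dz":-0.5,"wx":0,"wy":0,"wz":0},{"dx":0,"dy":0,"dz":-2,"wx":0,"wy":0,"wz":0},{"dx":0,"dy":0,"dz":-5,"wx":0,"wy":0,"wz":0},{"dx":0,"dy":0,"dz":-9,"wx":0,"wy":0,"wz":0},{"dx":0,"dy":0,"dz":-11,"wx":0,"wy":0,"wz":0},{"dx":0,"dy":0,"dz":-11.5,"wx":0,"wy":0,"wz":0}]' 4 -
python3 - <<'E'
from h import *
np.set_printoptions(precision=4,suppress=True)
def bf(P): return BR.inv().apply(np.array(P)-BAY)*1000
snap('wrist');
for c in ['wrist','top','scene']:
    im=snap(c,'s5_%s.png'%c)
    for q in ['handle','battery_pack','bay','slot','pivot','tab']:
        print(c,q,[(np.round(bf(d['centre']),1),round(d['confidence'],2)) for d in arm.mark_of(c,q)[:1]])
state()
E
```

```text
t: 25.7
eef_pos: [0.6334, 0.127, 0.1625]
ee_rot: [-3.141, 0.008, -2.809]
force: [-0.1, -0.4, -0.4]
width: 0.0397
gripper_force: 0.0
wrist handle [(array([-0.7, -1.4, 55.3]), 0.67)]
wrist battery_pack [(array([2.3, 1.5, 1. ]), 0.93)]
wrist bay []
wrist slot [(array([65.4, -1.2, 20.2]), 0.59)]
wrist pivot [(array([-114.8,   -1.7,   31. ]), 0.93)]
wrist tab [(array([-132.4,   45.2,   58.2]), 0.87)]
top handle [(array([-5.3, -1.5, 52.5]), 0.78)]
top battery_pack [(array([ 4.2,  4.4, -1.4]), 0.94)]
top bay [(array([ 0.7,  2.4, -2.1]), 0.66)]
top slot []
top pivot [(array([-114.5,   -0.3,   30.8]), 0.8)]
top tab [(array([-128.1,   42.6,   55.1]), 0.55)]
scene handle [(array([-7.3, -2. , 49.5]), 0.94)]
scene battery_pack [(array([-1.2,  1.6, -1. ]), 0.94)]
scene bay [(array([ 2.8, -3.8, -2.1]), 0.94)]
scene slot [(array([62. ,  1.6, 19.1]), 0.62)]
scene pivot [(array([-113.9,    3.9,   30.1]), 0.65)]
scene tab [(array([-132.8,   42.2,   60.7]), 0.44)]
t 26.8 pack [  3.    0.2 113.5] rot [ 0.1 -0.2  0. ] F [ 0.3  0.4 -0.7] M [-0.03  0.01  0.02] w 0.0401 g 0.0
```

The pack looks seated at x≈3 mm. I'll close the fingers, press its near end and feel the height.

```bash
python3 -m crank '[{"dx":2,"dy":0,"dz":0,"wx":0,"wy":0.2,"wz":0},{"dx":4.5,"dy":0,"dz":0,"wx":0,"wy":0.2,"wz":0},{"dx":5.5,"dy":0,"dz":1.5,"wx":0,"wy":0.2,"wz":0},{"dx":5.5,"dy":0,"dz":4,"wx":0,"wy":0.2,"wz":0},{"dx":5.5,"dy":0,"dz":7,"wx":0,"wy":0.2,"wz":0},{"dx":5.5,"dy":0,"dz":9,"wx":0,"wy":0.2,"wz":0},{"dx":5.5,"dy":0,"dz":10.5,"wx":0,"wy":0.2,"wz":0},{"dx":5.5,"dy":0,"dz":11.2,"wx":0,"wy":0.2,"wz":0},{"dx":5.5,"dy":0,"dz":11.5,"wx":0,"wy":0.2,"wz":0},{"dx":5.5,"dy":0,"dz":11.5,"wx":0,"wy":0.2,"wz":0}]' 0 20
python3 - <<'E'
from h import *
p,r=cur();print('tcp bay',np.round(BR.inv().apply(p-BAY)*1000,1));state()
E
```

```text
t: 28.05
eef_pos: [0.5812, 0.1088, 0.0449]
ee_rot: [-3.14, 0.001, -2.809]
force: [-0.1, 0.0, -0.0]
width: 0.0002
gripper_force: 0.0
tcp bay [-61.7   0.2  32.9]
t 28.05 pack [-51.4   0.1  -1.3] rot [ 0.1 -0.   0. ] F [-0.1  0.1 -0. ] M [ 0.02  0.01 -0.04] w 0.0002 g 0.0
```

```bash
python3 -m crank '[{"dx":0,"dy":0,"dz":0.05,"wx":0,"wy":0,"wz":0},{"dx":0,"dy":0,"dz":0.1,"wx":0,"wy":0,"wz":0},{"dx":0,"dy":0,"dz":0.15,"wx":0,"wy":0,"wz":0},{"dx":0,"dy":0,"dz":0.2,"wx":0,"wy":0,"wz":0},{"dx":0,"dy":0,"dz":0.25,"wx":0,"wy":0,"wz":0},{"dx":0,"dy":0,"dz":0.3,"wx":0,"wy":0,"wz":0},{"dx":0,"dy":0,"dz":0.35,"wx":0,"wy":0,"wz":0},{"dx":0,"dy":0,"dz":0.4,"wx":0,"wy":0,"wz":0},{"dx":0,"dy":0,"dz":0.45,"wx":0,"wy":0,"wz":0},{"dx":0,"dy":0,"dz":0.5,"wx":0,"wy":0,"wz":0}]' - -
python3 - <<'E'
from h import *
p,r=cur();print('tcp bay',np.round(BR.inv().apply(p-BAY)*1000,1));state()
E
```

```text
t: 29.3
eef_pos: [0.581, 0.1087, 0.0421]
ee_rot: [-3.14, 0.001, -2.808]
force: [-9.9, -0.5, 28.7]
width: 0.0003
gripper_force: 14.0
tcp bay [-61.9   0.1  30.1]
t 29.3 pack [-51.6   0.1  -4.1] rot [ 0.1 -0.1 -0. ] F [-9.5  2.7 28.7] M [ 1.45  3.91 -0.01] w 0.0003 g 14.032636932679452
```

The near-end top is felt at z = 30.1 mm under 29 N, so the pack is fully down. Next is the turnbutton: pinch the tab and swing it about the pivot.

```bash
cat >> h.py <<'E'
def tabto(a,z,r=46):
    A=np.radians(a);P=BAY+BR.apply(np.array([-116+r*np.cos(A),r*np.sin(A),z])/1000)
    print(a,end=' ');delta(P,tgt(YAW+180+a))
E
python3 - <<'E'
from h import *
tabto(110,85)
E
```

```text
110 d [ 6.97  4.31 -5.5 ] w [-1.0e-01 -1.0e-01 -1.1e+02]
```

```bash
python3 -m crank '[{"dx":0,"dy":0,"dz":-4,"wx":0,"wy":0,"wz":-3},{"dx":0.5,"dy":0.3,"dz":-7,"wx":0,"wy":0,"wz":-13},{"dx":2,"dy":1,"dz":-7,"wx":0,"wy":0,"wz":-23},{"dx":3.5,"dy":2,"dz":-7,"wx":0,"wy":0,"wz":-33},{"dx":5,"dy":3,"dz":-7,"wx":0,"wy":0,"wz":-43},{"dx":6,"dy":3.7,"dz":-7,"wx":0,"wy":0,"wz":-53},{"dx":7,"dy":4.3,"dz":-7,"wx":0,"wy":0,"wz":-63},{"dx":7,"dy":4.3,"dz":-7,"wx":0,"wy":0,"wz":-73},{"dx":7,"dy":4.3,"dz":-7,"wx":0,"wy":0,"wz":-83},{"dx":7,"dy":4.3,"dz":-7,"wx":0,"wy":0,"wz":-93}]' 4.5 8
python3 - <<'E'
from h import *
def bf(P): return BR.inv().apply(np.array(P)-BAY)*1000
for c in ['wrist','top','scene']:
    snap(c)
    for q in ['tab','pivot']: print(c,q,[(np.round(bf(d['centre']),1),round(d['confidence'],2)) for d in arm.mark_of(c,q)[:1]])
tabto(110,90);tabto(110,41)
E
```

```text
t: 30.55
eef_pos: [0.5007, 0.1266, 0.1095]
ee_rot: [-3.141, -0.001, -1.18]
force: [0.1, -1.0, 0.3]
width: 0.045
gripper_force: 0.0
wrist tab [(array([-135.2,   46.9,   59. ]), 0.83)]
wrist pivot [(array([-115.6,    0.5,   31.3]), 0.7)]
top tab [(array([-129.3,   44.7,   56.6]), 0.37)]
top pivot [(array([-117.8,    0.4,   27.7]), 0.79)]
scene tab [(array([-136.3,   38.5,   59.2]), 0.48)]
scene pivot [(array([-114.1,    1.2,   34.1]), 0.73)]
110 d [-0.   -0.03  0.74] w [  0.   -0.1 -17.1]
110 d [-0.01 -0.03  5.64] w [  0.   -0.1 -17.1]
```

```bash
python3 -m crank '[{"dx":0,"dy":0,"dz":0.3,"wx":0,"wy":0,"wz":-9},{"dx":0,"dy":0,"dz":1,"wx":0,"wy":0,"wz":-17.5},{"dx":0,"dy":0,"dz":2,"wx":0,"wy":0,"wz":-17.5},{"dx":0,"dy":0,"dz":3.5,"wx":0,"wy":0,"wz":-17.5},{"dx":0,"dy":0,"dz":4.5,"wx":0,"wy":0,"wz":-17.5},{"dx":0,"dy":0,"dz":5,"wx":0,"wy":0,"wz":-17.5},{"dx":0,"dy":0,"dz":5.4,"wx":0,"wy":0,"wz":-17.5},{"dx":0,"dy":0,"dz":5.6,"wx":0,"wy":0,"wz":-17.5},{"dx":0,"dy":0,"dz":5.6,"wx":0,"wy":0,"wz":-17.5},{"dx":0,"dy":0,"dz":5.6,"wx":0,"wy":0,"wz":-17.5}]' - -
python3 -m crank '[{"dx":0,"dy":0,"dz":0,"wx":0,"wy":0,"wz":0},{"dx":0,"dy":0,"dz":0,"wx":0,"wy":0,"wz":0},{"dx":0,"dy":0,"dz":0,"wx":0,"wy":0,"wz":0},{"dx":0,"dy":0,"dz":0,"wx":0,"wy":0,"wz":0},{"dx":0,"dy":0,"dz":0,"wx":0,"wy":0,"wz":0},{"dx":0,"dy":0,"dz":0,"wx":0,"wy":0,"wz":0},{"dx":0,"dy":0,"dz":0,"wx":0,"wy":0,"wz":0},{"dx":0,"dy":0,"dz":0,"wx":0,"wy":0,"wz":0},{"dx":0,"dy":0,"dz":0,"wx":0,"wy":0,"wz":0},{"dx":0,"dy":0,"dz":0,"wx":0,"wy":0,"wz":0}]' 0 8
python3 - <<'E'
from h import *
p,r=cur();print('tcp bay',np.round(BR.inv().apply(p-BAY)*1000,1));state()
for a in (101,92,83,74,65,55): tabto(a,41)
E
```

```text
t: 32.25
eef_pos: [0.5009, 0.1266, 0.0537]
ee_rot: [-3.141, -0.001, -0.881]
force: [-0.4, 0.3, 0.8]
width: 0.0451
gripper_force: 0.0
t: 33.5
eef_pos: [0.5006, 0.1265, 0.0534]
ee_rot: [3.141, -0.001, -0.881]
force: [-0.7, -0.2, 0.2]
width: 0.0081
gripper_force: 8.0
tcp bay [-132.1   43.2   41.4]
t 33.5 pack [-135.7   52.8    7.2] rot [ 0.000e+00  1.000e-01 -1.105e+02] F [-0.8  0.   0.2] M [0.22 0.48 0.05] w 0.0081 g 7.996400892734528
101 d [ 0.07 -0.76  0.04] w [ 0.  -0.1  9.5]
92 d [ 0.24 -1.46  0.04] w [ 0.  -0.1 18.5]
83 d [ 0.53 -2.12  0.04] w [ 0.  -0.1 27.5]
74 d [ 0.91 -2.73  0.04] w [ 0.  -0.1 36.5]
65 d [ 1.38 -3.28  0.04] w [ 0.  -0.1 45.5]
55 d [ 2.   -3.79  0.04] w [-0.  -0.1 55.5]
```

Gripped at 8.1 mm, which is the tab's thickness. Now the first half of the swing.

```bash
python3 -m crank '[{"dx":0.02,"dy":-0.38,"dz":0,"wx":0,"wy":0,"wz":4.7},{"dx":0.07,"dy":-0.76,"dz":0,"wx":0,"wy":0,"wz":9.5},{"dx":0.15,"dy":-1.11,"dz":0,"wx":0,"wy":0,"wz":14},{"dx":0.24,"dy":-1.46,"dz":0,"wx":0,"wy":0,"wz":18.5},{"dx":0.37,"dy":-1.8,"dz":0,"wx":0,"wy":0,"wz":23},{"dx":0.53,"dy":-2.12,"dz":0,"wx":0,"wy":0,"wz":27.5},{"dx":0.7,"dy":-2.43,"dz":0,"wx":0,"wy":0,"wz":32},{"dx":0.91,"dy":-2.73,"dz":0,"wx":0,"wy":0,"wz":36.5},{"dx":1.38,"dy":-3.28,"dz":0,"wx":0,"wy":0,"wz":45.5},{"dx":2,"dy":-3.79,"dz":0,"wx":0,"wy":0,"wz":55.5}]' - -
python3 - <<'E'
from h import *
p,r=cur();print('tcp bay',np.round(BR.inv().apply(p-BAY)*1000,1));state()
for a in (50,45,39,33,27,21,15,10,5,0): tabto(a,41)
E
```

```text
t: 34.75
eef_pos: [0.543, 0.1354, 0.0534]
ee_rot: [-3.141, -0.001, -1.855]
force: [-0.7, -0.6, -0.0]
width: 0.0079
gripper_force: 8.0
tcp bay [-89.1  37.7  41.4]
t 34.75 pack [-83.2  46.1   7.2] rot [  0.1   0.  -54.7] F [-0.9 -0.4 -0. ] M [-0.12  0.23  0.09] w 0.0079 g 7.992159426212311
50 d [ 0.05 -0.36  0.04] w [-0.1 -0.   4.7]
45 d [ 0.1  -0.76  0.04] w [-0.1 -0.   9.7]
39 d [ 0.2  -1.23  0.04] w [-0.1 -0.  15.7]
33 d [ 0.36 -1.69  0.04] w [-0.1 -0.  21.7]
27 d [ 0.56 -2.12  0.04] w [-0.1 -0.  27.7]
21 d [ 0.81 -2.54  0.04] w [-0.1 -0.  33.7]
15 d [ 1.09 -2.92  0.04] w [-0.1 -0.  39.7]
10 d [ 1.36 -3.22  0.04] w [-0.1 -0.  44.7]
5 d [ 1.66 -3.5   0.04] w [-0.1 -0.  49.7]
0 d [ 1.97 -3.74  0.05] w [-0.1 -0.  54.7]
```

```bash
python3 -m crank '[{"dx":0.05,"dy":-0.36,"dz":0,"wx":0,"wy":0,"wz":4.7},{"dx":0.1,"dy":-0.76,"dz":0,"wx":0,"wy":0,"wz":9.7},{"dx":0.2,"dy":-1.23,"dz":0,"wx":0,"wy":0,"wz":15.7},{"dx":0.36,"dy":-1.69,"dz":0,"wx":0,"wy":0,"wz":21.7},{"dx":0.56,"dy":-2.12,"dz":0,"wx":0,"wy":0,"wz":27.7},{"dx":0.81,"dy":-2.54,"dz":0,"wx":0,"wy":0,"wz":33.7},{"dx":1.09,"dy":-2.92,"dz":0,"wx":0,"wy":0,"wz":39.7},{"dx":1.36,"dy":-3.22,"dz":0,"wx":0,"wy":0,"wz":44.7},{"dx":1.66,"dy":-3.5,"dz":0,"wx":0,"wy":0,"wz":49.7},{"dx":1.97,"dy":-3.74,"dz":0,"wx":0,"wy":0,"wz":54.7}]' - -
python3 - <<'E'
from h import *
p,r=cur();print('tcp bay',np.round(BR.inv().apply(p-BAY)*1000,1));state()
E
```

```text
t: 36.0
eef_pos: [0.574, 0.1062, 0.0535]
ee_rot: [-3.141, 0.001, -2.807]
force: [1.0, 1.1, -1.1]
width: 0.0082
gripper_force: 8.0
tcp bay [-69.4   0.   41.5]
t 36.0 pack [-59.1   0.    7.3] rot [ 0.1 -0.1 -0.1] F [ 1.3  0.7 -1.1] M [ 0.03 -0.47 -0.01] w 0.0082 g 7.995218485593796
```

Swung to 0 with no jam. Next: open, rise and verify.

```bash
python3 -m crank '[{"dx":0,"dy":0,"dz":0,"wx":0,"wy":0,"wz":0},{"dx":0,"dy":0,"dz":0,"wx":0,"wy":0,"wz":0},{"dx":0,"dy":0,"dz":0,"wx":0,"wy":0,"wz":0},{"dx":0,"dy":0,"dz":0,"wx":0,"wy":0,"wz":0},{"dx":0,"dy":0,"dz":-0.5,"wx":0,"wy":0,"wz":0},{"dx":0,"dy":0,"dz":-2,"wx":0,"wy":0,"wz":0},{"dx":0,"dy":0,"dz":-6,"wx":0,"wy":0,"wz":0},{"dx":0,"dy":0,"dz":-11,"wx":0,"wy":0,"wz":0},{"dx":0,"dy":0,"dz":-15,"wx":0,"wy":0,"wz":0},{"dx":0,"dy":0,"dz":-16,"wx":0,"wy":0,"wz":0}]' 4 -
python3 - <<'E'
from h import *
def bf(P): return BR.inv().apply(np.array(P)-BAY)*1000
snap('wrist')
for c in ['wrist','top','scene']:
    snap(c)
    for q in ['tab','pivot','battery_pack','handle','slot','bay']: print(c,q,[(np.round(bf(d['centre']),1),round(d['confidence'],2)) for d in arm.mark_of(c,q)[:1]])
state()
E
```

```text
t: 37.25
eef_pos: [0.5746, 0.1066, 0.2181]
ee_rot: [-3.141, 0.006, -2.804]
force: [1.1, -0.1, -0.8]
width: 0.0395
gripper_force: 0.0
wrist tab [(array([-72.4,  -0.9,  57.3]), 0.9)]
wrist pivot [(array([-113.5,   -6.2,   34.4]), 0.77)]
wrist battery_pack [(array([ 3.5, -1.9, -1.4]), 0.72)]
wrist handle [(array([-4.6, -3.5, 53.7]), 0.83)]
wrist slot [(array([62.7,  1.3, 19.7]), 0.73)]
wrist bay []
top tab [(array([-66.3,  -0.1,  56.2]), 0.57)]
top pivot [(array([-115.9,   -2.4,   32.5]), 0.76)]
top battery_pack []
top handle []
top slot []
top bay []
scene tab [(array([-7.9, -3.6, 50.8]), 0.63)]
scene pivot [(array([-113.7,    1.3,   35. ]), 0.65)]
scene battery_pack [(array([ 0.8,  2.3, -1.5]), 0.96)]
scene handle [(array([-9. , -2.5, 51.6]), 0.73)]
scene slot [(array([62.5,  0.4, 18.7]), 0.58)]
scene bay [(array([ 4.4, -3.4, -2.5]), 0.91)]
t 38.35 pack [-59.9   0.3 167.3] rot [ 0.1 -0.  -0.3] F [0.4 0.  0.1] M [0.04 0.   0.  ] w 0.0398 g 0.0
```

The pack reads flat at x≈2-3 mm, the tab is over the near end at y≈0, and the robot is clear.

```bash
python3 -c "
from station import arm
print(arm.job_done())"
```

```text
the job is handed in; nothing more can be done
None
```

The battery pack is flat and fully home in the bay, the turnbutton is turned over its end at about 0 rad, and the job was handed in at about 38 s; no verdict came back, so these are my own force and camera readings.

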